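# Close the socket-set carton under its window, then hold up the outer cover alone

### The arm

A 6-joint arm with a two-finger parallel gripper is mounted at the origin on the work surface. World frame = base frame: x ahead of the robot, y to its left, z up, the work surface at z = 0. Lengths are in m, angles in degrees, forces in N, time in s.
With the tool pointing down it reaches from about 0.3 to 0.75 m from the base axis. Payload 8.5 kg.
Tool frame: the origin (TCP) lies between the finger pads; the fingertips stand 17 mm ahead of it and the grasp point (between the pads) lies 2 mm behind it; z points along the fingers, y is the direction in which the jaws open and shut (so a half turn about z gives the same grasp; the last joint's range is limited). The gripper opens to 85 mm and grips with 20 to 120 N. Pads are 22 mm wide; open, the fingers measure 114 mm over their backs; the gripper's body (76 mm by 85 mm) begins 54 mm behind the grasp point. The pads swing forward as they close: fully open they stand 13 mm farther back than shut.
Start: joints at [-78.57, 21.807, 74.336, -0, 83.858, -12.336], TCP at [0.222, -0.503, 0.213] pointing down, gripper open.
Joint ranges: [-178.18, 178.18], [-50.72, 133.34], [12.68, 142.11], [-81.47, 261.47], [9.98, 163.14], [-165.26, 165.26]. Speed limits (degrees/s): [136.94, 136.94, 180, 180, 180, 180].

### API

Orientations are given as a 3x3 rotation matrix whose columns are the frame's x, y, z axes.
In Python, from rig import readout, eyes, env gives the robot as it stands.
- The arm moves only by the tool arm_command, never from a script. Its argument "rows" is text: rows parted by semicolons, each of 7 numbers parted by spaces: the closure, from 0 (fully open) to 1 (shut), then the shift along the tool's x, y, z in mm, then the turn, a rotation vector about the tool's x, y, z in degrees. In form: grip dx dy dz rx ry rz; .... A call has 1 to 5 rows; each row shifts and turns the commanded pose from where the row before left it, along the tool's axes as they then stand; what a row does not reach is not made up. A row lasts 1/12 s, in which the tool goes at most 41.7 mm and 7.16 degrees, less where a joint would pass 70% of its speed; a pose out of reach is approached as far as the arm can. A call with a gripper value outside its range is refused whole. The fingers move at their own pace and stop on an object; "squeeze" is the grip in N (left out, the last holds). Time passes only in rows, so rows that do not move let the fingers close. It gives the time, the measured TCP pose, the force and the opening at its end, in the units of the state.
- readout.observe(): the state, without advancing time (a new reading comes with each control period).
- eyes.get_image(name): name is "scene" or "top" or "wrist"; returns the picture (400x640x3 uint8, red, green, blue); there is no depth.
- eyes.camera_model(name): a dict with "mtx" (3x3 intrinsics, pixels), "k1" (the pictures are not rectified: a ray, as slopes to the right and down, at radius r is drawn at 1 + k1 r^2 times it, then the intrinsics apply), "view" (4x4, takes a point from world to camera coordinates). Camera axes: x right, y up, looking along -z (the intrinsics and any distortion apply to the point x, -y, -z); pixel columns grow to the right and rows downward; lengths in m; the calibration is good to about 2 mm. A picture is of the moment at which its call begins: read the wrist's pose just before it. camera_model takes no time and is no camera call; for the wrist camera it gives the pose at the moment of the call.
- env.close_job(): hands the job in, once; it reports no verdict.
The state is a dict: "time_s": time; "q": joint angles; "qvel": joint speeds; "joint_efforts": joint torques, N m; "position": TCP position; "tool_rot": TCP orientation; "ft_force": force on the tool from outside, world axes, zero at the start; "wrist_torque": the same for the moment, N m; "grip_width": finger opening in m.
Only numpy, scipy, OpenCV 4.12 (cv2) and the standard library are available. Lean on these libraries where they do the work, as an engineer would, in place of code of your own. Each camera call takes 0.05 s, during which the arm holds its last target. There are 200 camera calls.

### The job

Fold the carton's two side flaps down flat over the socket set, then gently lower the outer cover and the window cover inside it together until both are fully shut. Then lift the outer cover alone by its carry handle to about 60 degrees open, the window cover staying shut so that I can check the set through it, and finish while still holding it there. Keep off the window cover, which shows every mark, and leave the mug, tape roll and calculator where they are.

Things in the scene. Friction and masses are not known exactly. Their poses are not given: they have to be found in the camera images.
- carton: Brown cardboard display carton, fixed on the counter: open tray 150 mm deep (x), 200 mm wide (y), 70 mm high, walls 4 mm; black insert and steel sockets inside, up to 62 mm above the counter. Origin: centre of its underside. x points from its front (towards the robot) to its back (cover crease), y to its left, z up. Place and yaw vary.
- cover_hinge (a point): Middle of the rear crease (hinge line, along the carton's y) that the window cover and the outer cover share: 75 mm behind the carton's centre and 74.5 mm above the counter.
- left_flap (a joint): Opening angle (rad) of the left side flap, brown card 119 (x) by 60 by 4 mm, creased along the left wall's top (71 mm in front to 48 mm behind the centre; 100 mm left, 70 mm up). 0 = folded in flat, its top at 74 mm; 1.57 = upright; more = leaning out (limit 2.2). Starts at 1.5 to 2.1. Stiff crease (about 1 N at the edge): it stays where it is left.
- right_flap (a joint): The same for the right side flap, mirrored (crease 100 mm right of the carton's centre). While a flap stands open, the outer cover's rim is blocked by it.
- left_flap_edge (a point): Middle of the left flap's free edge, 60 mm from its crease.
- right_flap_edge (a point): Middle of the right flap's free edge, 60 mm from its crease.
- outer_cover_angle (a joint): Opening angle (rad) of the outer cover (see outer_cover). 0 = shut, 1.57 = upright, limit 1.9. Starts at 1.62 to 1.70 and stays there; let go below about 1.3 it falls shut. About 0.17 kg. Closing, it pushes the window cover down ahead of it; opening, it leaves it behind.
- outer_cover: The outer cover: teal board 156 mm by 213 mm, 5 mm thick, with 16 mm rims turned down at front and sides, in which the window cover nests. Origin: on the rear crease; x from its front edge to the crease, y along the crease to the left.
- carry_handle (a point): Black carry handle on the outer cover's front edge; this point is the middle of its round bar, 14 mm thick, 112 mm long along the carton's y (100 mm clear between its posts), 42 mm clear of the cover. Bar centre 205 mm from the crease: cover shut, 130 mm in front of the carton's centre and 74.5 mm up; cover upright, on top, about 280 mm up. It can turn in the grip.
- window_cover_angle (a joint): Opening angle (rad) of the window cover, the inner lid on the same crease: 0 = fully shut, lying on the folded flaps; 1.57 = upright. Starts between 1.54 and 1.58, just in front of the outer cover. Its crease is stiff: it stays at any angle where it is left.
- window_cover: The window cover (inner lid): pale card frame 20 mm wide round a clear pane, 147 mm by 198 mm, 4 mm thick. Origin: on the crease. Not to be touched.
- mug: White ceramic mug, 80 mm across, 92 mm high, beside the carton. Origin: centre of its foot. Leave alone.
- tape_roll: Brown roll of packing tape lying flat, 100 mm across, 48 mm high, beside the carton. Origin: centre of its underside. Leave alone.
- calculator: Grey desk calculator 150 by 100 by 20 mm, lying beside the carton. Origin: centre of its underside. Leave alone.

How it is judged (in metres and radians):
On the way, in this order (a step that is already met when the one before it is completed fails the run):
1. both side flaps folded down (each below 0.15 rad) with both covers still standing open (value of joint each of left_flap, right_flap below 0.15 rad and value of joint outer_cover_angle above 1.2 rad and value of joint window_cover_angle above 1.1 rad), for 0.2 s.
2. outer cover and window cover both fully shut (below 0.04 rad) on the folded flaps (value of joint each of left_flap, right_flap below 0.1 rad and value of joint each of window_cover_angle, outer_cover_angle below 0.04 rad), for 0.2 s.
At the end, for the whole second after the job is handed in: The outer cover is held still, by the fingers (over 0.5 N, grasp point within 50 mm of the middle of its carry handle), between 0.85 and 1.25 rad open (49 to 72 degrees), while the window cover is fully shut (below 0.04 rad) and both side flaps lie flat under it (below 0.1 rad) (value of joint each of left_flap, right_flap below 0.1 rad and value of joint window_cover_angle below 0.04 rad and value of joint outer_cover_angle between 0.85 and 1.25 rad and velocity of joint outer_cover_angle between -0.1 and 0.1 rad/s and contact force between the fingers and outer_cover above 0.5 N and distance between the grasp point and carry_handle below 0.05 m); the arm keeps its last pose, push and grip.
It fails at once if the robot presses on the window cover (over 3 N) (contact force between any of the fingers, the arm and window_cover above 3 N).
It fails at once if the outer cover is let fall or slammed (closing faster than 2.5 rad/s) (velocity of joint outer_cover_angle below -2.5 rad/s).
It fails at once if a bystander is pushed over 20 mm away (distance of any of mug, tape_roll, calculator from where it was at the start of the episode above 0.02 m).
It fails at once if the mug is tipped (angle between mug's own z axis and vertical above 0.35 rad).
It also fails if it takes over 67 s, if anything falls off the work surface, if the arm or the gripper's body presses on something with over 40 N, if the wrist force passes 120 N, or if a joint passes its speed limit or range.

## Working session

There is one attempt and no reset: what is moved stays moved. The work goes in short steps, Python scripts to look and compute and a tool call to move; the robot and the scene stay as the last step left them, time stands still between calls to the robot, and variables do not carry over. Pictures are saved under pics/ and viewed, about 8 in all and at most 12, crops included, and the job is handed in when it is done.

Besides the shell and the picture viewer there is one more tool, called as a command line: name --argument value ..., lists and objects as JSON in quotes. arm_command: Moves the arm, as the interface text tells. Its arguments: {"type":"object","properties":{"rows":{"type":"string"},"squeeze":{"type":"number"}},"required":["rows"]}

```bash
ls; mkdir -p pics; python3 - <<'E'
from rig import readout, eyes, env
import cv2, json
s=readout.observe(); print(s)
for n in("scene","top"):
    im=eyes.get_image(n); cv2.imwrite(f"pics/{n}0.png",im[:,:,::-1]); m=eyes.camera_model(n); print(n,m)
E
```

```text
pics
{'time_s': 0.0, 'q': array([-7.85715871e+01,  2.18426087e+01,  7.43855704e+01, -1.85161150e-04,
        8.38569834e+01, -1.23357466e+01]), 'qvel': array([-0.01012493, -0.06716598, -0.0491898 ,  0.06207208, -0.00831398,
        0.08041392]), 'joint_efforts': array([ 8.15221392e-04, -4.48460555e+01, -2.31279677e+01, -1.36271369e-04,
        4.78998394e-03,  2.69352557e-05]), 'position': array([ 0.22156795, -0.50304882,  0.21199182]), 'tool_rot': array([[ 9.15211826e-01,  4.02972982e-01, -2.97662826e-04],
       [ 4.02972969e-01, -9.15210722e-01,  1.45625801e-03],
       [ 3.14408424e-04, -1.45273463e-03, -9.99998895e-01]]), 'ft_force': array([ 0.11209028, -0.55941872,  0.34962327]), 'wrist_torque': array([-0.00635755, -0.0688668 , -0.07282766]), 'grip_width': 0.08550925398992493}
scene {'mtx': array([[461.38465373,   0.        , 320.14834967],
       [  0.        , 461.38465373, 200.51901765],
       [  0.        ,   0.        ,   1.        ]]), 'k1': -0.08274980357465633, 'view': array([[-0.61428925,  0.78885721,  0.018789  ,  0.31555361],
       [-0.58222847, -0.46920037,  0.66397366,  0.28564847],
       [ 0.53259621,  0.39693239,  0.74751987, -1.41651047],
       [ 0.        ,  0.        ,  0.        ,  1.        ]])}
top {'mtx': array([[472.68750633,   0.        , 318.55258275],
       [  0.        , 472.68750633, 203.04290506],
       [  0.        ,   0.        ,   1.        ]]), 'k1': -0.05839655217679652, 'view': array([[-0.01216015, -0.99974762,  0.01888966,  0.02367227],
       [ 0.98451231, -0.0086664 ,  0.17510115, -0.55295695],
       [-0.17489325,  0.02072636,  0.98436922, -1.36367521],
       [ 0.        ,  0.        ,  0.        ,  1.        ]])}
```

View pics/scene0.png

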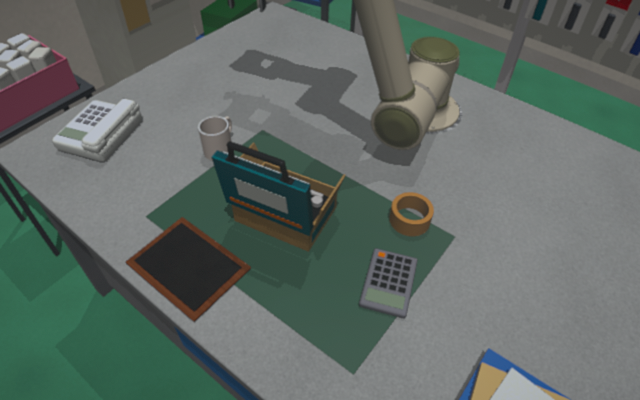

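View pics/top0.png

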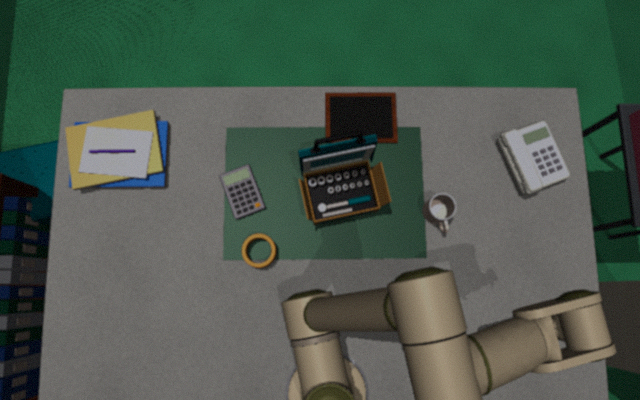

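The scene shows the carton near (275,205) with its cover upright and the mug, tape and calculator around it. In the top view the carton is at about (343,195), the mug at (441,207), the tape roll at (259,250) and the calculator at (243,192). Next is an enlarged crop to pick the corners.

```bash
cat > h.py <<'E'
from rig import readout, eyes, env
import numpy as np, cv2
def ray(m,u,v):
    K=m["mtx"]; d=np.array([m["k1"],0,0,0,0.])
    p=cv2.undistortPoints(np.array([[[u,v]]],float),K,np.array([m["k1"],0,0,0.]))[0,0]
    R=m["view"][:3,:3]; t=m["view"][:3,3]
    return -R.T@t, R.T@np.array([p[0],-p[1],-1.])
def onz(m,u,v,z):
    o,d=ray(m,u,v); return o+d*(z-o[2])/d[2]
def proj(m,P):
    P=np.atleast_2d(P); c=P@m["view"][:3,:3].T+m["view"][:3,3]
    x=c[:,0]/-c[:,2]; y=-c[:,1]/-c[:,2]; f=1+m["k1"]*(x*x+y*y)
    K=m["mtx"]; return np.c_[K[0,0]*x*f+K[0,2],K[1,1]*y*f+K[1,2]]
E
python3 - <<'E'
import cv2
a=cv2.imread('pics/top0.png')[130:235,285:465]; a=cv2.resize(a,None,fx=4.4,fy=4.4,interpolation=cv2.INTER_CUBIC)
cv2.imwrite('pics/topc.png',a); print(a.shape)
E
```

```text
(462, 792, 3)
```

View pics/topc.png

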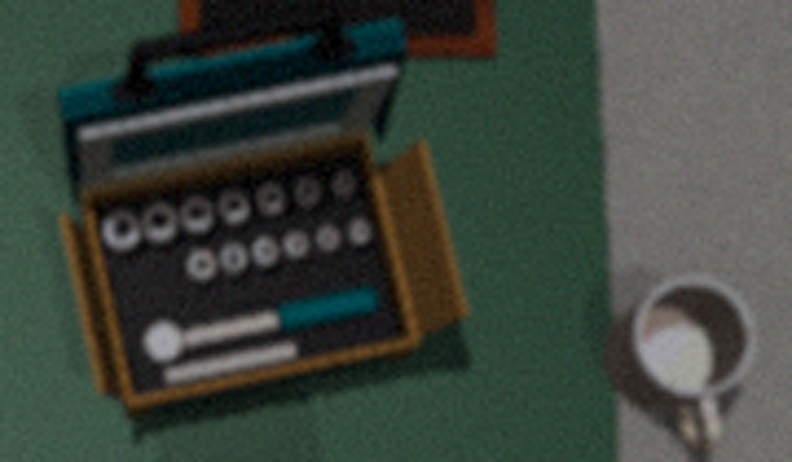

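The crop shows the front-left tray corner at (128,410) and front-right at (415,345). The rear corners are at (80,197) and (370,140). The left flap's free edge runs (62,215)–(100,392), close to upright. The right flap's runs (425,142)–(468,318), leaning out.

```bash
cat > m.py <<'E'
from h import *
m=eyes.camera_model("top")
P=lambda x,y,z: onz(m,285+(x+.5)/4.4-.5,130+(y+.5)/4.4-.5,z)
fl,fr,rl,rr=P(128,410,.07),P(415,345,.07),P(80,197,.07),P(370,140,.07)
print(fl,fr,rl,rr,np.linalg.norm(fl-fr),np.linalg.norm(rl-fl),np.linalg.norm(rr-fr))
ya=np.degrees(np.arctan2(*(fl-fr)[[1,0]]))-90
print("yaw",ya, np.degrees(np.arctan2(*(rl-fl)[[1,0]])),np.degrees(np.arctan2(*(rr-fr)[[1,0]])))
yaw=np.radians(ya); R=np.array([[np.cos(yaw),-np.sin(yaw),0],[np.sin(yaw),np.cos(yaw),0],[0,0,1]])
c=(fl+fr)/2+R@[.075,0,0]; c[2]=0; print("centre",c)
# flap angles: line of points at plane
def flap(px,side):
    o,d=ray(m,285+(px[0]+.5)/4.4-.5,130+(px[1]+.5)/4.4-.5)
    best=[]
    for a in np.radians(np.arange(80,128,1)):
        e=c+R@[0,side*(.1-.06*np.cos(a)),0]+[0,0,.07+.06*np.sin(a)]
        x=o+d*(e[2]-o[2])/d[2]; best.append((abs((R.T@(x-c))[1]-(R.T@(e-c))[1]),np.degrees(a),R.T@(x-c)))
    return min(best,key=lambda b:b[0])
for px in((62,215),(100,392)): print("L",flap(px,1))
for px in((425,142),(468,318)): print("R",flap(px,-1))
# handle bar
for px in((135,48),(330,25)): print("H",R.T@(P(*px,.279)-c))
print("mug",P(693,335,.092),"tape",onz(m,259,250,.048),"calc",onz(m,243,192,.02))
np.savez("pose.npz",c=c,R=R)
E
python3 m.py
```

```text
[0.49091988 0.03318791 0.07      ] [ 0.53290039 -0.15941267  0.07      ] [0.63629507 0.06411314 0.07      ] [ 0.67474278 -0.13360032  0.07      ] 0.19712266843889825 0.14862811161376868 0.14417191788303044
yaw 12.296249861577138 12.009341868071141 10.313768317357214
centre [ 0.5851896  -0.04713989  0.        ]
L (np.float64(0.0004663928247165411), np.float64(104.0), array([0.05066822, 0.11404892, 0.12821774]))
L (np.float64(6.826927797971838e-05), np.float64(105.00000000000001), array([-0.06729952,  0.11559741,  0.12795555]))
R (np.float64(0.0003252358193409355), np.float64(119.0), array([ 0.04752697, -0.12876334,  0.12247718]))
R (np.float64(0.0002673821697507517), np.float64(116.00000000000001), array([-0.07249749, -0.12656965,  0.12392764]))
H [0.10352287 0.05543355 0.279     ]
H [ 0.09231778 -0.05868923  0.279     ]
mug [ 0.53426226 -0.34169328  0.092     ] tape [0.41487147 0.19433334 0.048     ] calc [0.59457055 0.2478532  0.02      ]
```

The measured sizes agree with those given: front edge 197 mm against 200, sides 144–149 mm against 150. Yaw is about 12°, the left flap is open about 105° and the right about 117°. First I turn the jaw axis onto carton x, so that tool x = carton y and tool y = carton x, with the gripper shut. Then I move to the outside of the right flap, above the mug's height.

arm_command --rows "1 0 0 0 0 0 -7.1; 1 0 0 0 0 0 -7.1; 1 0 0 0 0 0 -7.1; 1 0 0 0 0 0 -7.1; 1 0 0 0 0 0 -7.1" --squeeze 30

```text
time_s: 0.52
position: [0.2216, -0.5031, 0.2122]
tool_rot: [[0.506, 0.863, -0.0], [0.863, -0.506, 0.001], [0.001, -0.001, -1.0]]
ft_force: [0.4, 0.1, 0.5]
grip_width: 0.0252
```

arm_command --rows "1 0 0 0 0 0 -7.1; 1 0 0 0 0 0 -7.1; 1 0 0 0 0 0 -7.1; 1 0 0 0 0 0 -7.1; 1 0 0 0 0 0 -7.1"

```text
time_s: 0.93
position: [0.2216, -0.5031, 0.2122]
tool_rot: [[-0.089, 0.996, -0.0], [0.996, 0.089, 0.001], [0.001, -0.0, -1.0]]
ft_force: [-0.7, 0.2, -0.2]
grip_width: 0.0001
```

arm_command --rows "1 0 0 0 0 0 -7.1; 1 14 30 0 0 0 0; 1 14 30 0 0 0 0; 1 14 30 0 0 0 0; 1 14 30 0 0 0 0"

```text
time_s: 1.35
position: [0.3284, -0.4227, 0.2123]
tool_rot: [[-0.205, 0.979, -0.0], [0.979, 0.205, 0.001], [0.001, -0.0, -1.0]]
ft_force: [1.0, -0.8, 0.3]
grip_width: -0.0002
```

arm_command --rows "1 14 30 0 0 0 0; 1 14 30 0 0 0 0; 1 14 30 0 0 0 0; 1 14 30 0 0 0 0; 1 14 30 0 0 0 0"

```text
time_s: 1.77
position: [0.461, -0.3232, 0.2123]
tool_rot: [[-0.206, 0.979, -0.001], [0.979, 0.206, 0.001], [0.001, -0.0, -1.0]]
ft_force: [-0.5, 0.0, -0.4]
grip_width: 0.0
```

```bash
cat > st.py <<'E'
from h import *
z=np.load("pose.npz"); c=z["c"]; R=z["R"]
def st():
    s=readout.observe(); p=s["position"]
    print("t",s["time_s"],"carton-frame TCP",np.round((R.T@(p-c))*1e3,1),"F",np.round(R.T@s["ft_force"],1),"w",round(s["grip_width"]*1e3,1),"toolrot(carton)",np.round(R.T@s["tool_rot"],3).tolist(),"q",np.round(s["q"],0))
st()
E
python3 st.py
```

```text
t 1.7667 carton-frame TCP [-180.1 -243.2  212.3] F [-0.5  0.1 -0.4] w 0.0 toolrot(carton) [[0.007, 1.0, -0.0], [1.0, -0.007, 0.001], [0.001, -0.0, -1.0]] q [-47.  23.  72.   0.  85. -59.]
```

arm_command --rows "1 15 29 0 0 0 0; 1 15 29 0 0 0 0; 1 15 29 0 0 0 0; 1 15 29 0 0 0 0; 1 13 29 0 0 0 0"

```text
time_s: 2.18
position: [0.5878, -0.2216, 0.2123]
tool_rot: [[-0.206, 0.979, -0.001], [0.979, 0.206, 0.001], [0.001, -0.001, -1.0]]
ft_force: [1.3, -1.0, 0.6]
grip_width: -0.0
```

arm_command --rows "1 0 0 19 0 0 0; 1 0 0 19 0 0 0; 1 0 0 19 0 0 0; 1 0 0 19 0 0 0; 1 0 0 19 0 0 0"

```text
time_s: 2.6
position: [0.5867, -0.223, 0.1163]
tool_rot: [[-0.206, 0.979, -0.001], [0.979, 0.206, 0.0], [0.001, -0.001, -1.0]]
ft_force: [-0.3, 0.1, -0.3]
grip_width: 0.0002
```

```bash
cat > pic.py <<'E'
import sys
from st import *
k=sys.argv[1]; cols=[]
def crop(n,x0,y0,w,h,f):
    im=eyes.get_image(n)[y0:y0+h,x0:x0+w,::-1]; return cv2.resize(im,None,fx=f,fy=f,interpolation=cv2.INTER_CUBIC)
a=crop("scene",180,110,190,145,3.2); b=crop("top",280,120,190,120,3.2) if len(sys.argv)<3 else None
o=a if b is None else np.hstack([cv2.resize(a,(400,305)),cv2.resize(b,(400,305*1))])
cv2.imwrite(f"pics/{k}.png",o)
E
python3 pic.py a1
```

```text
t 2.6 carton-frame TCP [ -36.  -172.1  116.3] F [-0.3  0.1 -0.3] w 0.2 toolrot(carton) [[0.007, 1.0, -0.001], [1.0, -0.007, 0.001], [0.001, -0.001, -1.0]] q [-32.  34.  70.  -0.  76. -43.]
```

View pics/a1.png

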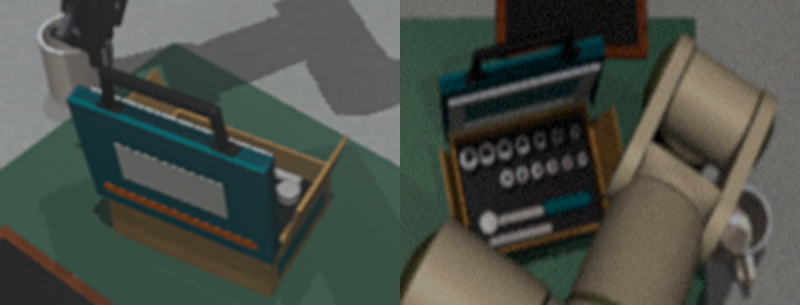

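The crop shows the closed fingers outside the right flap and both covers standing. The wrist housing comes near the cover, so I check its height.

```bash
python3 - <<'E'
from st import *
out=[]
for n,(x0,y0,w,h) in (("scene",(150,0,260,230)),("top",(250,60,260,230))):
    im=eyes.get_image(n)[:,:,::-1].copy(); m=eyes.camera_model(n); p=readout.observe()["position"]
    f=1.5; a=cv2.resize(im[y0:y0+h,x0:x0+w],None,fx=f,fy=f)
    for z in (.1,.2,.3,.4,.5):
        u,v=proj(m,[p[0],p[1],z])[0]; q=(int((u-x0)*f),int((v-y0)*f)); cv2.circle(a,q,3,(0,0,255),-1); cv2.putText(a,str(z),(q[0]+5,q[1]),0,.4,(0,0,255))
    out.append(a)
cv2.imwrite("pics/a2.png",np.hstack(out))
E
```

```text
t 2.7 carton-frame TCP [ -37.1 -171.2  114.3] F [ 0.6 -0.3  0.4] w 0.1 toolrot(carton) [[0.008, 1.0, -0.005], [1.0, -0.008, 0.005], [0.005, -0.005, -1.0]] q [-32.  34.  70.  -0.  76. -43.]
```

View pics/a2.png

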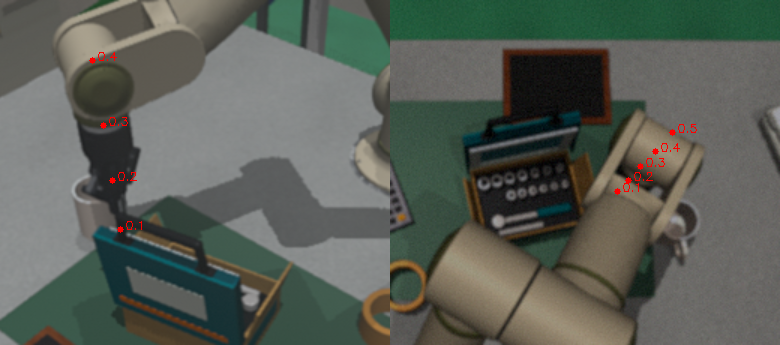

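The wrist housing bottoms out at z≈0.31 and the tool stays 120 mm in front of the handle, so there is room. Now I sweep the right flap inward.

arm_command --rows "1 9 0 0 0 0 0; 1 9 0 0 0 0 0; 1 9 0 0 0 0 0; 1 9 0 0 0 0 0; 1 9 0 0 0 0 0"

```text
time_s: 3.22
position: [0.5774, -0.178, 0.1181]
tool_rot: [[-0.206, 0.979, 0.001], [0.979, 0.206, -0.0], [-0.0, 0.0, -1.0]]
ft_force: [-0.2, -0.5, 1.1]
grip_width: 0.0002
```

arm_command --rows "1 9 0 0 0 0 0; 1 9 0 0 0 0 0; 1 9 0 0 0 0 0; 1 9 0 0 0 0 0; 1 9 0 0 0 0 0"

```text
time_s: 3.63
position: [0.5682, -0.1343, 0.1176]
tool_rot: [[-0.206, 0.979, 0.0], [0.979, 0.206, 0.0], [0.0, 0.0, -1.0]]
ft_force: [0.4, 0.1, 0.1]
grip_width: 0.0001
```

arm_command --rows "1 9 0 0 0 0 0; 1 2 0 5 0 0 0; 1 2 0 5 0 0 0; 1 2 0 5 0 0 0; 1 2 0 4 0 0 0"

```text
time_s: 4.05
position: [0.5647, -0.1186, 0.0977]
tool_rot: [[-0.205, 0.979, -0.001], [0.979, 0.205, 0.0], [0.0, -0.001, -1.0]]
ft_force: [0.2, -0.0, 0.3]
grip_width: -0.0003
```

arm_command --rows "1 0 0 2 0 0 0; 1 0 0 2 0 0 0"

```text
time_s: 4.22
position: [0.5648, -0.1187, 0.0941]
tool_rot: [[-0.205, 0.979, -0.0], [0.979, 0.205, 0.0], [0.0, -0.0, -1.0]]
ft_force: [-0.0, 0.4, 0.6]
grip_width: -0.0003
```

arm_command --rows "1 0 0 1.5 0 0 0; 1 0 0 1.5 0 0 0; 1 0 0 0 0 0 0"

```text
time_s: 4.47
position: [0.5648, -0.1187, 0.0914]
tool_rot: [[-0.205, 0.979, -0.0], [0.979, 0.205, 0.0], [0.0, -0.0, -1.0]]
ft_force: [-0.1, -0.5, 0.6]
grip_width: 0.0002
```

arm_command --rows "1 0 0 1 0 0 0; 1 0 0 1 0 0 0; 1 0 0 0 0 0 0"

```text
time_s: 4.72
position: [0.5648, -0.1185, 0.0895]
tool_rot: [[-0.206, 0.979, -0.0], [0.979, 0.206, 0.0], [0.0, -0.0, -1.0]]
ft_force: [-0.1, 0.3, -1.0]
grip_width: -0.0001
```

```bash
python3 pic.py a3 s
```

```text
t 4.7167 carton-frame TCP [-35.1 -65.4  89.5] F [-0.   0.3 -1. ] w -0.1 toolrot(carton) [[0.008, 1.0, -0.0], [1.0, -0.008, 0.0], [0.0, -0.0, -1.0]] q [-24.  31.  81.   0.  68. -35.]
```

View pics/a3.png

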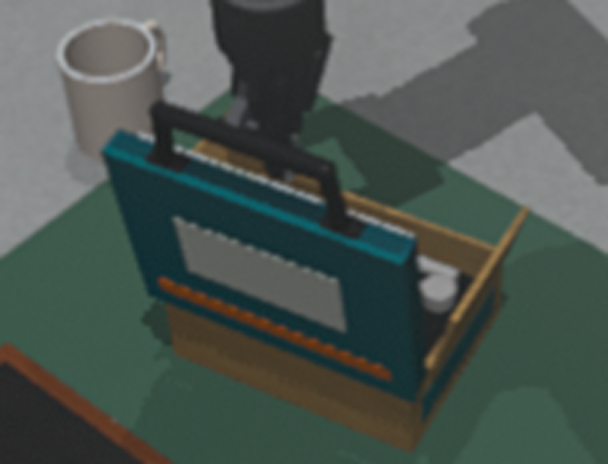

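The right flap no longer stands above its wall, though the cover hides it. I keep lowering until contact.

arm_command --rows "1 0 0 1 0 0 0; 1 0 0 1 0 0 0; 1 0 0 0 0 0 0"

```text
time_s: 5.02
position: [0.5648, -0.1185, 0.0874]
tool_rot: [[-0.206, 0.979, -0.0], [0.979, 0.206, 0.0], [0.0, -0.0, -1.0]]
ft_force: [-0.2, -0.0, 0.0]
grip_width: 0.0001
```

arm_command --rows "1 0 0 1 0 0 0; 1 0 0 1 0 0 0; 1 0 0 0 0 0 0"

```text
time_s: 5.27
position: [0.5648, -0.1185, 0.0854]
tool_rot: [[-0.206, 0.979, -0.0], [0.979, 0.206, 0.0], [0.0, -0.0, -1.0]]
ft_force: [-0.2, 0.2, -0.0]
grip_width: 0.0001
```

```bash
python3 - <<'E'
from h import *
cv2.imwrite("pics/w1.png",np.hstack([cv2.resize(eyes.get_image(n)[:,:,::-1],(400,250)) for n in("wrist","top")]))
E
```

```text
(no output)
```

View pics/w1.png

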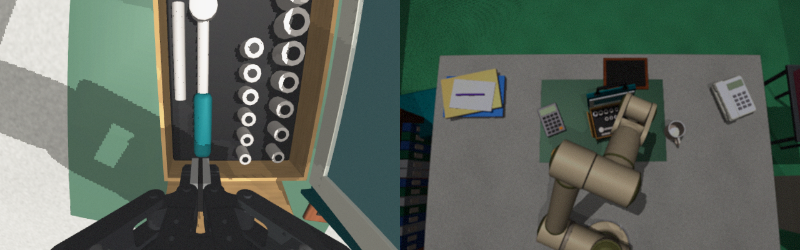

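```bash
python3 - <<'E'
from st import *
m=eyes.camera_model("wrist"); p=readout.observe()["position"]; T=readout.observe()["tool_rot"]
for d in (-.05,-.02,-.002,.017,.03): print(d,proj(m,p+T[:,2]*d)/1.6)
for q in((165,181),(305,178),(152,0),(333,0)): print(q,np.round((R.T@(onz(m,q[0]*1.6,q[1]*1.6,.07)-c))*1e3))
for q in((280,180),(290,205),(205,205)): print("flap",q,[np.round((R.T@(onz(m,q[0]*1.6,q[1]*1.6,z)-c))*1e3) for z in (.07,.1,.13)])
C=[[x,y,z] for x,y,z in((-.075,-.1,.07),(.075,-.1,.07),(-.075,.1,.07),(.075,.1,.07))]
print(proj(m,c+np.array(C)@R.T)/1.6)
print((-m["view"][:3,:3].T@m["view"][:3,3]-c)@R)
E
python3 - <<'E'
import cv2
from sys import path
path.insert(0,'.')
from h import *
im=eyes.get_image("wrist")[:,:,::-1]
cv2.imwrite("pics/w2.png",cv2.resize(im[200:400,200:560],None,fx=2.2,fy=2.2,interpolation=cv2.INTER_CUBIC))
E
```

```text
t 5.3667 carton-frame TCP [-35.1 -65.4  85.6] F [0.7 0.1 0.5] w -0.1 toolrot(carton) [[0.008, 1.0, -0.0], [1.0, -0.008, 0.0], [0.0, -0.0, -1.0]] q [-24.  31.  81.   0.  68. -35.]
-0.05 [[201.37980113 192.44098972]]
-0.02 [[201.22629966 169.18674009]]
-0.002 [[201.15655891 158.69149484]]
0.017 [[201.09560964 149.55363867]]
0.03 [[201.05978277 144.1969513 ]]
(165, 181) [ -73. -101.   70.]
(305, 178) [ 75. -99.  70.]
(152, 0) [-73.  65.  70.]
(333, 0) [73. 67. 70.]
flap (280, 180) [array([  48., -101.,   70.]), array([ 34., -81., 100.]), array([ 20., -60., 130.])]
flap (290, 205) [array([  64., -134.,   70.]), array([  47., -108.,  100.]), array([ 30., -82., 130.])]
flap (205, 205) [array([ -31., -132.,   70.]), array([ -32., -106.,  100.]), array([-33., -81., 130.])]
[[163.02104639 180.34618897]
 [305.29869191 178.68867152]
 [147.15271484 -49.02467892]
 [339.95639493 -44.13126402]]
[-0.03510224  0.01961427  0.24739833]
```

View pics/w2.png

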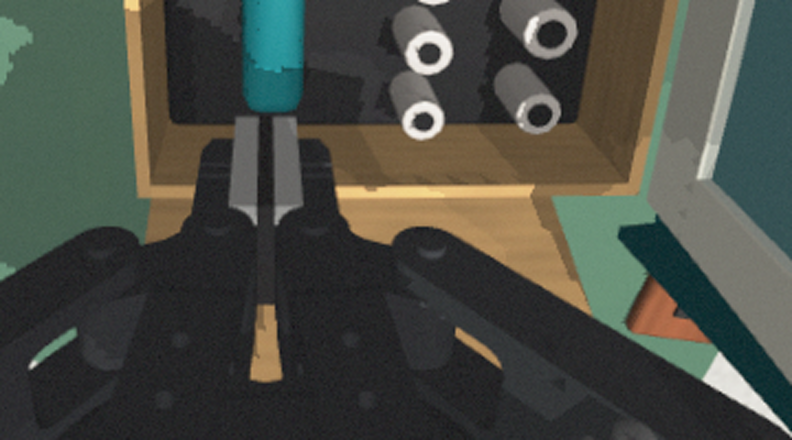

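The carton pose fits (wrist-view corners within 2 mm). The right flap still stands open and the fingers went over it, so the tips seem higher than I assumed. I check where the shut fingertips are against the pose.

```bash
python3 - <<'E'
from st import *
s=readout.observe(); p,T=s["position"],s["tool_rot"]
m=eyes.camera_model("wrist"); print(m["mtx"][0,0],m["k1"])
# pad tip line px and width
for (u,v) in((232,118),(297,118),(265,118),(265,222)):
    o,d=ray(m,200+(u+.5)/2.2-.5,200+(v+.5)/2.2-.5)
    oT=T.T@(o-p); dT=T.T@d
    for X in(.011,0,-.011): 
        k=(X-oT[0])/dT[0]; print((u,v),"plane x_tool",X,np.round((oT+k*dT)*1e3,1))
print("cam in tool",np.round(oT*1e3))
ms=eyes.camera_model("scene")
for d in(-.03,-.02,-.002,.017): print(d,(proj(ms,p+T[:,2]*d)[0]-[180,110])*3.2)
E
```

```text
t 5.4167 carton-frame TCP [-35.  -65.4  85.6] F [ 0.6 -0.3  1.4] w -0.2 toolrot(carton) [[0.007, 1.0, 0.0], [1.0, -0.007, -0.0], [-0.0, 0.0, -1.0]] q [-24.  31.  81.   0.  68. -35.]
319.5072244552455 -0.06617978269419657
(232, 118) plane x_tool 0.011 [ 11.   -8.3 -22.1]
(232, 118) plane x_tool 0 [ 0.  -9.4 -1.4]
(232, 118) plane x_tool -0.011 [-11.  -10.5  19.4]
(297, 118) plane x_tool 0.011 [ 11.    6.2 -22.1]
(297, 118) plane x_tool 0 [ 0.   7.2 -1.3]
(297, 118) plane x_tool -0.011 [-11.    8.3  19.4]
(265, 118) plane x_tool 0.011 [ 11.   -0.9 -22.1]
(265, 118) plane x_tool 0 [ 0.  -1.  -1.4]
(265, 118) plane x_tool -0.011 [-11.   -1.   19.4]
(265, 222) plane x_tool 0.011 [ 11.   -0.8 -60.1]
(265, 222) plane x_tool 0 [  0.   -0.9 -45. ]
(265, 222) plane x_tool -0.011 [-11.   -0.9 -29.8]
cam in tool [  85.   -1. -162.]
-0.03 [280.31269746 167.54799336]
-0.02 [281.1997578  177.41030331]
-0.002 [282.7694826  194.83037772]
0.017 [284.38971359 212.7682823 ]
```

The camera puts the tips somewhere between 20 mm ahead of the TCP and 22 mm behind it. I settle it by touching bare counter in front of the carton.

arm_command --rows "1 0 0 -12 0 0 0; 1 0 0 -12 0 0 0; 1 0 0 -12 0 0 0; 1 -10 -28 0 0 0 0; 1 -10 -28 0 0 0 0"

```text
time_s: 5.83
position: [0.5143, -0.1496, 0.1221]
tool_rot: [[-0.208, 0.978, 0.002], [0.978, 0.208, -0.001], [-0.001, 0.001, -1.0]]
ft_force: [-0.2, -0.7, -0.7]
grip_width: -0.0002
```

arm_command --rows "1 -10 -28 0 0 0 0; 1 -10 -28 0 0 0 0; 1 -10 -28 0 0 0 0; 1 -10 -28 0 0 0 0; 1 0 0 20 0 0 0"

```text
time_s: 6.25
position: [0.4112, -0.2147, 0.1041]
tool_rot: [[-0.203, 0.979, 0.004], [0.979, 0.203, -0.004], [-0.005, 0.003, -1.0]]
ft_force: [1.5, -0.2, 0.4]
grip_width: -0.0
```

arm_command --rows "1 0 0 20 0 0 0; 1 0 0 20 0 0 0; 1 0 0 20 0 0 0; 1 0 0 10 0 0 0; 1 0 0 0 0 0 0"

```text
time_s: 6.67
position: [0.412, -0.2112, 0.03]
tool_rot: [[-0.205, 0.979, -0.003], [0.979, 0.205, 0.002], [0.003, -0.002, -1.0]]
ft_force: [-0.0, 0.7, -0.2]
grip_width: -0.0001
```

arm_command --rows "1 0 0 4 0 0 0; 1 0 0 3 0 0 0; 1 0 0 3 0 0 0; 1 0 0 2 0 0 0; 1 0 0 0 0 0 0"

```text
time_s: 7.08
position: [0.4128, -0.2118, 0.0196]
tool_rot: [[-0.206, 0.979, 0.0], [0.979, 0.206, -0.0], [-0.0, 0.0, -1.0]]
ft_force: [-1.1, -0.1, -0.7]
grip_width: -0.0002
```

arm_command --rows "1 0 0 2 0 0 0; 1 0 0 2 0 0 0; 1 0 0 0 0 0 0"

```text
time_s: 7.33
position: [0.4127, -0.2117, 0.0154]
tool_rot: [[-0.206, 0.979, -0.0], [0.979, 0.206, 0.0], [0.0, -0.0, -1.0]]
ft_force: [-0.4, 0.6, -0.4]
grip_width: 0.0004
```

arm_command --rows "1 0 0 2 0 0 0; 1 0 0 2 0 0 0; 1 0 0 0 0 0 0"

```text
time_s: 7.58
position: [0.4126, -0.2117, 0.0113]
tool_rot: [[-0.206, 0.979, -0.0], [0.979, 0.206, 0.0], [0.0, -0.0, -1.0]]
ft_force: [0.2, 0.3, 0.1]
grip_width: 0.0002
```

arm_command --rows "1 0 0 3 0 0 0; 1 0 0 3 0 0 0; 1 0 0 0 0 0 0"

```text
time_s: 7.83
position: [0.4126, -0.2116, 0.0051]
tool_rot: [[-0.206, 0.979, -0.001], [0.979, 0.206, 0.001], [0.001, -0.001, -1.0]]
ft_force: [0.1, -0.3, 0.6]
grip_width: 0.0001
```

arm_command --rows "1 0 0 2 0 0 0; 1 0 0 2 0 0 0; 1 0 0 0 0 0 0"

```text
time_s: 8.08
position: [0.4126, -0.2117, 0.0013]
tool_rot: [[-0.206, 0.979, -0.0], [0.979, 0.206, 0.0], [0.0, -0.0, -1.0]]
ft_force: [-0.6, 0.8, -0.5]
grip_width: 0.0001
```

arm_command --rows "1 0 0 2 0 0 0; 1 0 0 2 0 0 0; 1 0 0 0 0 0 0"

```text
time_s: 8.33
position: [0.4127, -0.2117, -0.0027]
tool_rot: [[-0.206, 0.979, -0.0], [0.979, 0.206, 0.0], [0.0, -0.0, -1.0]]
ft_force: [-0.2, -1.3, -0.9]
grip_width: 0.0004
```

The TCP reads below the counter with no contact, so the tips really are behind it. I keep lowering.

arm_command --rows "1 0 0 3 0 0 0; 1 0 0 3 0 0 0; 1 0 0 3 0 0 0; 1 0 0 0 0 0 0"

```text
time_s: 8.67
position: [0.4125, -0.2116, -0.012]
tool_rot: [[-0.206, 0.979, -0.001], [0.979, 0.206, 0.001], [0.001, -0.001, -1.0]]
ft_force: [0.5, -0.3, -0.1]
grip_width: -0.0001
```

arm_command --rows "1 0 0 2 0 0 0; 1 0 0 2 0 0 0; 1 0 0 0 0 0 0"

```text
time_s: 8.92
position: [0.4127, -0.2117, -0.0157]
tool_rot: [[-0.206, 0.979, -0.0], [0.979, 0.206, 0.0], [0.0, -0.0, -1.0]]
ft_force: [0.3, -1.1, 0.1]
grip_width: -0.0002
```

arm_command --rows "1 0 0 1.5 0 0 0; 1 0 0 1.5 0 0 0; 1 0 0 0 0 0 0"

```text
time_s: 9.17
position: [0.4128, -0.2118, -0.0185]
tool_rot: [[-0.206, 0.979, -0.0], [0.979, 0.206, 0.0], [0.0, 0.0, -1.0]]
ft_force: [-0.7, 0.0, 0.1]
grip_width: -0.0002
```

arm_command --rows "1 0 0 1.5 0 0 0; 1 0 0 1.5 0 0 0; 1 0 0 0 0 0 0"

```text
time_s: 9.42
position: [0.4129, -0.2119, -0.0188]
tool_rot: [[-0.206, 0.979, 0.001], [0.979, 0.206, -0.002], [-0.002, 0.001, -1.0]]
ft_force: [-8.4, 5.2, 39.7]
grip_width: -0.0002
```

arm_command --rows "1 0 0 1 0 0 0; 1 0 0 1 0 0 0; 1 0 0 0 0 0 0"

```text
time_s: 9.67
position: [0.413, -0.2119, -0.019]
tool_rot: [[-0.206, 0.978, 0.002], [0.978, 0.206, -0.003], [-0.003, 0.002, -1.0]]
ft_force: [-13.0, 9.7, 67.9]
grip_width: 0.0001
```

arm_command --rows "1 0 0 1 0 0 0; 1 0 0 1 0 0 0; 1 0 0 0 0 0 0"

```text
time_s: 9.92
position: [0.4131, -0.212, -0.0191]
tool_rot: [[-0.207, 0.978, 0.004], [0.978, 0.207, -0.004], [-0.005, 0.003, -1.0]]
ft_force: [-19.7, 13.7, 97.4]
grip_width: 0.0001
```

Contact came at TCP z ≈ −0.019. The shut tips therefore lie about 19 mm *behind* the reported TCP, where the notes say 17 mm ahead, and this matches the wrist view. I back off at once and use tip = TCP + 19 mm up from here on. From now on I won't batch contact steps, since that push reached 97 N.

arm_command --rows "1 0 0 -15 0 0 0; 1 0 0 -23 0 0 0; 1 0 0 -23 0 0 0; 1 0 0 -23 0 0 0; 1 0 0 -23 0 0 0"

```text
time_s: 10.33
position: [0.4126, -0.2116, 0.0828]
tool_rot: [[-0.206, 0.979, -0.0], [0.979, 0.206, 0.0], [0.0, -0.0, -1.0]]
ft_force: [0.0, -0.4, 0.0]
grip_width: -0.0
```

arm_command --rows "1 -12 20 0 0 0 0; 1 -12 30 0 0 0 0; 1 -12 30 0 0 0 0; 1 -12 30 0 0 0 0; 1 0 30 0 0 0 0"

```text
time_s: 10.75
position: [0.5613, -0.2314, 0.0816]
tool_rot: [[-0.204, 0.979, 0.001], [0.979, 0.204, -0.001], [-0.001, 0.0, -1.0]]
ft_force: [-0.3, -0.8, -0.3]
grip_width: 0.0002
```

arm_command --rows "1 0 27 0 0 0 0; 1 0 0 0 0 0 0"

```text
time_s: 10.92
position: [0.5896, -0.2233, 0.081]
tool_rot: [[-0.208, 0.978, 0.002], [0.978, 0.208, -0.0], [-0.001, 0.002, -1.0]]
ft_force: [-0.5, -0.2, -0.5]
grip_width: 0.0003
```

```bash
python3 st.py
```

```text
t 10.9167 carton-frame TCP [ -33.2 -173.1   81. ] F [-0.6 -0.1 -0.5] w 0.3 toolrot(carton) [[0.005, 1.0, 0.002], [1.0, -0.005, -0.001], [-0.001, 0.002, -1.0]] q [-32.  36.  72.   0.  72. -44.]
```

arm_command --rows "1 9 0 0 0 0 0; 1 9 0 0 0 0 0; 1 9 0 0 0 0 0; 1 9 0 0 0 0 0; 1 9 0 0 0 0 0"

```text
time_s: 11.33
position: [0.5762, -0.1797, 0.0822]
tool_rot: [[-0.205, 0.979, 0.001], [0.979, 0.205, -0.001], [-0.001, 0.0, -1.0]]
ft_force: [0.3, -0.8, 0.1]
grip_width: 0.0001
```

arm_command --rows "1 9 0 0 0 0 0; 1 9 0 0 0 0 0; 1 9 0 0 0 0 0; 1 9 0 0 0 0 0; 1 9 0 0 0 0 0"

```text
time_s: 11.75
position: [0.5673, -0.1355, 0.0816]
tool_rot: [[-0.206, 0.979, -0.0], [0.979, 0.206, 0.0], [0.0, -0.0, -1.0]]
ft_force: [0.3, -0.8, 0.3]
grip_width: 0.0002
```

arm_command --rows "1 9 0 0 0 0 0; 1 2 0 5 0 0 0; 1 2 0 5 0 0 0; 1 2 0 5 0 0 0; 1 2 0 5 0 0 0"

```text
time_s: 12.17
position: [0.5641, -0.1197, 0.0609]
tool_rot: [[-0.205, 0.979, -0.0], [0.979, 0.205, 0.0], [0.0, -0.0, -1.0]]
ft_force: [0.9, -0.5, 1.5]
grip_width: 0.0001
```

arm_command --rows "1 0 0 2 0 0 0; 1 0 0 2 0 0 0; 1 0 0 0 0 0 0"

```text
time_s: 12.42
position: [0.5639, -0.1198, 0.057]
tool_rot: [[-0.205, 0.979, -0.001], [0.979, 0.205, 0.0], [0.001, -0.001, -1.0]]
ft_force: [-0.2, -0.1, 0.5]
grip_width: -0.0
```

arm_command --rows "1 0 0 1 0 0 0; 1 0 0 1 0 0 0; 1 0 0 0 0 0 0"

```text
time_s: 12.67
position: [0.5641, -0.1199, 0.0556]
tool_rot: [[-0.205, 0.979, 0.0], [0.979, 0.205, -0.0], [-0.0, 0.0, -1.0]]
ft_force: [-0.7, 0.1, 0.2]
grip_width: 0.0002
```

```bash
python3 pic.py a4; python3 - <<'E'
from h import *
b=eyes.get_image("wrist")[:,:,::-1]
a=cv2.imread("pics/a4.png"); cv2.imwrite("pics/a4.png",np.hstack([a[:,:400],cv2.resize(b,(400,305))]))
E
```

```text
t 12.6667 carton-frame TCP [-36.1 -66.6  55.6] F [-0.7  0.2  0.2] w 0.2 toolrot(carton) [[0.008, 1.0, 0.0], [1.0, -0.008, -0.0], [-0.0, 0.0, -1.0]] q [-24.  33.  83.  -0.  64. -36.]
```

View pics/a4.png

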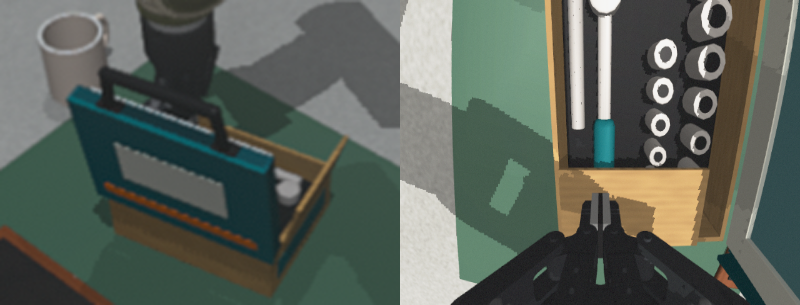

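The right flap is now folded in, at (560–705,170–245) in the wrist half. I press it flat until there is contact.

arm_command --rows "1 0 0 1 0 0 0; 1 0 0 0 0 0 0"

```text
time_s: 12.98
position: [0.5642, -0.1198, 0.0553]
tool_rot: [[-0.206, 0.979, 0.001], [0.979, 0.206, -0.0], [-0.001, 0.001, -1.0]]
ft_force: [-1.0, -0.3, 3.5]
grip_width: -0.0002
```

arm_command --rows "1 0 0 0.7 0 0 0; 1 0 0 0 0 0 0"

```text
time_s: 13.15
position: [0.5643, -0.1198, 0.0551]
tool_rot: [[-0.206, 0.979, 0.001], [0.979, 0.206, -0.001], [-0.001, 0.001, -1.0]]
ft_force: [-2.9, 1.1, 9.5]
grip_width: 0.0
```

arm_command --rows "1 0 0 -20 0 0 0; 1 0 0 -30 0 0 0; 1 0 0 -31 0 0 0; 1 30 0 0 0 0 0; 1 30 0 0 0 0 0"

```text
time_s: 13.57
position: [0.5525, -0.0615, 0.1366]
tool_rot: [[-0.203, 0.979, 0.004], [0.979, 0.203, -0.001], [-0.002, 0.004, -1.0]]
ft_force: [-0.2, 1.0, -1.2]
grip_width: -0.0002
```

arm_command --rows "1 30 0 0 0 0 0; 1 30 0 0 0 0 0; 1 30 0 0 0 0 0; 1 30 0 0 0 0 0; 1 30 0 0 0 0 0"

```text
time_s: 13.98
position: [0.5204, 0.0871, 0.135]
tool_rot: [[-0.206, 0.979, 0.0], [0.979, 0.206, -0.0], [-0.0, 0.0, -1.0]]
ft_force: [0.7, 0.6, 0.3]
grip_width: 0.0001
```

arm_command --rows "1 30 0 0 0 0 0; 1 0 0 18 0 0 0; 1 0 0 18 0 0 0; 1 0 0 17 0 0 0; 1 0 0 0 0 0 0"

```text
time_s: 14.4
position: [0.5131, 0.1153, 0.0793]
tool_rot: [[-0.206, 0.979, -0.005], [0.979, 0.206, 0.0], [0.001, -0.005, -1.0]]
ft_force: [-0.1, 0.6, -0.5]
grip_width: -0.0
```

```bash
python3 st.py
```

```text
t 14.4 carton-frame TCP [-35.9 174.1  79.3] F [ 0.   0.6 -0.5] w -0.0 toolrot(carton) [[0.007, 1.0, -0.005], [1.0, -0.007, 0.001], [0.001, -0.005, -1.0]] q [ -0.  28.  89.  -0.  63. -12.]
```

arm_command --rows "1 -9 0 0 0 0 0; 1 -9 0 0 0 0 0; 1 -9 0 0 0 0 0; 1 -9 0 0 0 0 0; 1 -9 0 0 0 0 0"

```text
time_s: 14.82
position: [0.5246, 0.0697, 0.0826]
tool_rot: [[-0.205, 0.979, 0.001], [0.979, 0.205, -0.0], [-0.0, 0.001, -1.0]]
ft_force: [0.3, 1.7, 0.7]
grip_width: 0.0003
```

arm_command --rows "1 -9 0 0 0 0 0; 1 -9 0 0 0 0 0; 1 -9 0 0 0 0 0; 1 -9 0 0 0 0 0; 1 -9 0 0 0 0 0"

```text
time_s: 15.23
position: [0.5333, 0.0262, 0.0818]
tool_rot: [[-0.206, 0.979, -0.0], [0.979, 0.206, 0.0], [0.0, -0.0, -1.0]]
ft_force: [-0.6, 0.8, -0.3]
grip_width: -0.0001
```

arm_command --rows "1 -9 0 0 0 0 0; 1 -2 0 5 0 0 0; 1 -2 0 5 0 0 0; 1 -2 0 5 0 0 0; 1 -2 0 5 0 0 0"

```text
time_s: 15.65
position: [0.5367, 0.0104, 0.0613]
tool_rot: [[-0.206, 0.979, -0.0], [0.979, 0.206, -0.0], [-0.0, -0.0, -1.0]]
ft_force: [1.5, 0.8, 0.7]
grip_width: -0.0003
```

arm_command --rows "1 0 0 2 0 0 0; 1 0 0 2 0 0 0; 1 0 0 1 0 0 0; 1 0 0 0 0 0 0"

```text
time_s: 15.98
position: [0.5365, 0.0107, 0.0566]
tool_rot: [[-0.206, 0.979, -0.001], [0.979, 0.206, 0.0], [0.0, -0.001, -1.0]]
ft_force: [0.3, -0.1, -1.7]
grip_width: -0.0001
```

arm_command --rows "1 0 0 1 0 0 0; 1 0 0 1 0 0 0; 1 0 0 0 0 0 0"

```text
time_s: 16.23
position: [0.5367, 0.0105, 0.0553]
tool_rot: [[-0.206, 0.979, 0.0], [0.979, 0.206, -0.0], [-0.0, 0.0, -1.0]]
ft_force: [-0.9, 0.6, 3.3]
grip_width: 0.0005
```

Contact. I press lightly once more, then lift away, opening the gripper, and go above the handle.

arm_command --rows "1 0 0 0.7 0 0 0; 1 0 0 0 0 0 0"

```text
time_s: 16.4
position: [0.5368, 0.0105, 0.0552]
tool_rot: [[-0.206, 0.979, 0.001], [0.979, 0.206, -0.0], [-0.0, 0.001, -1.0]]
ft_force: [-2.1, 0.4, 9.9]
grip_width: 0.0001
```

arm_command --rows "1 0 0 -20 0 0 0; 0.5 0 0 -32 0 0 0; 0 0 0 -32 0 0 0; 0 0 0 -32 0 0 0; 0 0 0 -32 0 0 0"

```text
time_s: 16.82
position: [0.5364, 0.0106, 0.2038]
tool_rot: [[-0.206, 0.979, -0.0], [0.979, 0.206, 0.0], [0.0, -0.0, -1.0]]
ft_force: [1.1, 0.3, -0.4]
grip_width: 0.0479
```

arm_command --rows "0 0 0 -32 0 0 0; 0 0 0 -32 0 0 0; 0 0 0 -32 0 0 0; 0 0 0 -12 0 0 0; 0 0 0 0 0 0 0"

```text
time_s: 17.23
position: [0.5375, 0.0104, 0.3133]
tool_rot: [[-0.206, 0.979, 0.006], [0.979, 0.206, -0.001], [-0.002, 0.006, -1.0]]
ft_force: [0.1, -0.1, -0.4]
grip_width: 0.085
```

```bash
python3 - <<'E'
from st import *
im=eyes.get_image("wrist")[:,:,::-1]; cv2.imwrite("pics/w3.png",im)
t=eyes.get_image("top")[:,:,::-1]
cv2.imwrite("pics/w3v.png",np.hstack([cv2.resize(im,(480,300)),cv2.resize(t[110:250,285:435],(320,300))]))
E
```

```text
t 17.2333 carton-frame TCP [-34.3  66.4 313.3] F [ 0.1 -0.1 -0.4] w 85.0 toolrot(carton) [[0.007, 1.0, 0.006], [1.0, -0.007, -0.002], [-0.002, 0.006, -1.0]] q [-12.  17.  65.   0.  98. -23.]
```

View pics/w3v.png

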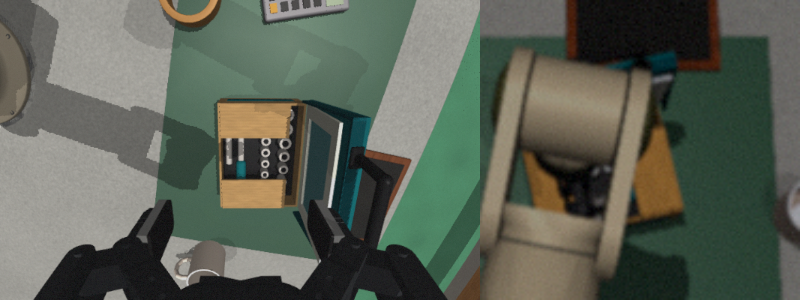

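Both flaps lie flat over the set. The handle bar shows at about (383,178)–(373,240) in the wrist half. I cast it onto z = 0.279.

```bash
python3 - <<'E'
from st import *
m=eyes.camera_model("wrist")
k=640/480
for q in((383,178),(380,200),(373,240)): print(q,np.round((R.T@(onz(m,q[0]*k,q[1]*k,.279)-c))*1e3))
im=cv2.imread("pics/w3.png"); g=im.max(2)
for v in (245,265,285,305): print(v,g[v,470:540:4])
E
```

```text
t 17.3333 carton-frame TCP [-35.3  66.7 309.4] F [ 0.  -0.  -0.5] w 85.2 toolrot(carton) [[0.007, 1.0, -0.001], [1.0, -0.007, 0.0], [0.0, -0.001, -1.0]] q [-12.  18.  65.   0.  98. -23.]
(383, 178) [ 93.  60. 279.]
(380, 200) [ 94.  38. 279.]
(373, 240) [ 97.  -8. 279.]
245 [ 54 102 110  46  46  45  49  48  26  29  31  37  50  31  47 120 129 162]
265 [ 92 112  45  49  51  47  51  16  20  27  39  41  32 112 156 165 144 140]
285 [114  51  43  45  48  45  16  21  33  37  33  73 159 164 136 136 132 136]
305 [ 47  47  48  50  52  24  26  32  39  41 163 150 138 140 139 140 135 136]
```

arm_command --rows "0 -13 26 0 0 0 0; 0 -13 26 0 0 0 0; 0 -13 26 0 0 0 0; 0 -13 26 0 0 0 0; 0 -13 26 0 0 0 0"

```text
time_s: 17.75
position: [0.6782, -0.0267, 0.3077]
tool_rot: [[-0.206, 0.979, -0.004], [0.979, 0.206, 0.001], [0.002, -0.003, -1.0]]
ft_force: [0.6, 1.0, 0.3]
grip_width: 0.0854
```

arm_command --rows "0 0 0 0 0 0 0; 0 0 0 0 0 0 0"

```text
time_s: 17.92
position: [0.6779, -0.0269, 0.3062]
tool_rot: [[-0.205, 0.979, -0.006], [0.979, 0.205, 0.001], [0.002, -0.005, -1.0]]
ft_force: [-0.3, -0.0, 0.8]
grip_width: 0.0853
```

```bash
python3 st.py
```

```text
t 17.9167 carton-frame TCP [9.490e+01 1.000e-01 3.062e+02] F [-0.3  0.   0.8] w 85.3 toolrot(carton) [[0.008, 1.0, -0.005], [1.0, -0.008, 0.002], [0.002, -0.005, -1.0]] q [-12.  35.  38.   0. 108. -24.]
```

arm_command --rows "0 0 0 15 0 0 0; 0 0 0 15 0 0 0; 0 0 0 15 0 0 0; 0 0 0 15 0 0 0; 0 0 0 0 0 0 0"

```text
time_s: 18.33
position: [0.6753, -0.0258, 0.2467]
tool_rot: [[-0.206, 0.979, -0.007], [0.979, 0.206, 0.001], [0.003, -0.006, -1.0]]
ft_force: [-0.8, -0.0, -0.2]
grip_width: 0.0852
```

arm_command --rows "0.5 0 0 0 0 0 0; 0.6 0 0 0 0 0 0; 0.7 0 0 0 0 0 0; 0.8 0 0 0 0 0 0; 1 0 0 0 0 0 0" --squeeze 30

```text
time_s: 18.75
position: [0.6774, -0.0264, 0.2509]
tool_rot: [[-0.206, 0.979, 0.001], [0.979, 0.206, -0.0], [-0.0, 0.001, -1.0]]
ft_force: [-0.6, 0.1, 0.7]
grip_width: 0.0253
```

```bash
python3 st.py
```

```text
t 18.75 carton-frame TCP [ 94.5   0.6 250.9] F [-0.6  0.2  0.7] w 25.3 toolrot(carton) [[0.007, 1.0, 0.001], [1.0, -0.007, -0.0], [-0.0, 0.001, -1.0]] q [-12.  35.  46.   0.  99. -24.]
```

arm_command --rows "0.7 0 0 3 0 0 0; 1 0 0 2 0 0 0; 1 0 0 0 0 0 0; 1 0 0 0 0 0 0"

```text
time_s: 19.08
position: [0.6773, -0.0265, 0.245]
tool_rot: [[-0.206, 0.979, -0.0], [0.979, 0.206, 0.0], [0.0, -0.0, -1.0]]
ft_force: [1.0, -0.6, -0.0]
grip_width: 0.0133
```

arm_command --rows "1 0 0 0 0 0 0; 1 0 0 0 0 0 0"

```text
time_s: 19.25
position: [0.6773, -0.0264, 0.2451]
tool_rot: [[-0.206, 0.979, -0.0], [0.979, 0.206, 0.0], [0.0, -0.0, -1.0]]
ft_force: [0.5, 0.4, -0.2]
grip_width: 0.0129
```

```bash
python3 st.py
```

```text
t 19.25 carton-frame TCP [ 94.4   0.6 245.1] F [ 0.6  0.3 -0.2] w 12.9 toolrot(carton) [[0.008, 1.0, -0.0], [1.0, -0.008, 0.0], [0.0, -0.0, -1.0]] q [-12.  35.  47.   0.  98. -24.]
```

The handle is gripped: width 12.9 mm on a bar of about 14 mm. I compute the closing arc.

```bash
python3 - <<'E'
import numpy as np
t=np.linspace(1.668,0,26); x=75-205*np.cos(t); z=74.5+205*np.sin(t)
X=np.round(x-x[0]); Z=np.round(-(z-z[0]))
for k in range(0,25,5): print("; ".join(f"1 0 {int(X[i+1]-X[i])} {int(Z[i+1]-Z[i])} 0 0 0" for i in range(k,k+5)), "th",round(t[k+5],2), "bar",X[k+5],Z[k+5])
E
```

```text
1 0 -14 -1 0 0 0; 1 0 -13 0 0 0 0; 1 0 -14 1 0 0 0; 1 0 -14 2 0 0 0; 1 0 -13 3 0 0 0 th 1.33 bar -68.0 5.0
1 0 -13 3 0 0 0; 1 0 -13 5 0 0 0; 1 0 -13 5 0 0 0; 1 0 -12 6 0 0 0; 1 0 -12 7 0 0 0 th 1.0 bar -131.0 31.0
1 0 -11 8 0 0 0; 1 0 -10 9 0 0 0; 1 0 -11 9 0 0 0; 1 0 -9 10 0 0 0; 1 0 -9 10 0 0 0 th 0.67 bar -181.0 77.0
1 0 -8 11 0 0 0; 1 0 -7 12 0 0 0; 1 0 -7 12 0 0 0; 1 0 -6 12 0 0 0; 1 0 -5 13 0 0 0 th 0.33 bar -214.0 137.0
1 0 -4 13 0 0 0; 1 0 -3 13 0 0 0; 1 0 -2 14 0 0 0; 1 0 -1 13 0 0 0; 1 0 -1 14 0 0 0 th 0.0 bar -225.0 204.0
```

arm_command --rows "1 0 -14 -1 0 0 0; 1 0 -13 0 0 0 0; 1 0 -14 1 0 0 0; 1 0 -14 2 0 0 0; 1 0 -13 3 0 0 0" --squeeze 40

```text
time_s: 19.67
position: [0.6108, -0.0404, 0.2411]
tool_rot: [[-0.206, 0.979, 0.003], [0.979, 0.206, -0.0], [-0.001, 0.003, -1.0]]
ft_force: [2.8, -0.4, 1.4]
grip_width: 0.0127
```

```bash
python3 st.py
```

```text
t 19.6667 carton-frame TCP [ 26.4   1.1 241.1] F [ 2.7 -1.   1.4] w 12.7 toolrot(carton) [[0.007, 1.0, 0.003], [1.0, -0.007, -0.001], [-0.001, 0.003, -1.0]] q [-15.  27.  61.   0.  92. -27.]
```

Tracking well: x moved −68 mm, the forces are small and the grip holds. I carry on.

arm_command --rows "1 0 -13 3 0 0 0; 1 0 -13 5 0 0 0; 1 0 -13 5 0 0 0; 1 0 -12 6 0 0 0; 1 0 -12 7 0 0 0"

```text
time_s: 20.08
position: [0.5491, -0.0533, 0.2145]
tool_rot: [[-0.206, 0.979, 0.002], [0.979, 0.206, 0.0], [-0.0, 0.002, -1.0]]
ft_force: [0.6, 1.0, 0.6]
grip_width: 0.0123
```

arm_command --rows "1 0 -11 8 0 0 0; 1 0 -10 9 0 0 0; 1 0 -11 9 0 0 0; 1 0 -9 10 0 0 0; 1 0 -9 10 0 0 0"

```text
time_s: 20.5
position: [0.5007, -0.0634, 0.168]
tool_rot: [[-0.206, 0.979, 0.003], [0.979, 0.206, 0.001], [0.0, 0.003, -1.0]]
ft_force: [10.9, 3.8, -7.7]
grip_width: 0.0123
```

```bash
python3 st.py
```

```text
t 20.5 carton-frame TCP [-86.1   2.1 168. ] F [11.5  1.3 -7.7] w 12.3 toolrot(carton) [[0.008, 1.0, 0.003], [1.0, -0.008, 0.0], [0.0, 0.003, -1.0]] q [-21.  19.  86.   0.  74. -33.]
```

The force (+11.5, −7.7 N) points towards the hinge, so I am about 1 mm too far out along the radius. I correct this in the next rows.

arm_command --rows "1 0 -7 12 0 0 0; 1 0 -6 12 0 0 0; 1 0 -7 12 0 0 0; 1 0 -6 12 0 0 0; 1 0 -5 12 0 0 0"

```text
time_s: 20.92
position: [0.4705, -0.0698, 0.1082]
tool_rot: [[-0.205, 0.979, 0.003], [0.979, 0.205, 0.0], [-0.0, 0.003, -1.0]]
ft_force: [7.9, 3.6, -0.6]
grip_width: 0.0123
```

```bash
python3 st.py
```

```text
t 20.9167 carton-frame TCP [-116.9    2.2  108.2] F [ 8.5  1.9 -0.6] w 12.3 toolrot(carton) [[0.008, 1.0, 0.003], [1.0, -0.008, -0.0], [-0.0, 0.003, -1.0]] q [-23.  21.  95.   0.  64. -35.]
```

arm_command --rows "1 0 -3 13 0 0 0; 1 0 -3 13 0 0 0; 1 0 -2 13 0 0 0; 1 0 -1 13 0 0 0; 1 0 0 8 0 0 0"

```text
time_s: 21.33
position: [0.4604, -0.0718, 0.0474]
tool_rot: [[-0.206, 0.979, -0.001], [0.979, 0.206, 0.0], [0.001, -0.001, -1.0]]
ft_force: [-2.9, -0.9, 0.2]
grip_width: 0.0125
```

arm_command --rows "1 0 0 3 0 0 0; 1 0 0 1 0 0 0; 1 0 0 0 0 0 0"

```text
time_s: 21.58
position: [0.4604, -0.0718, 0.0442]
tool_rot: [[-0.206, 0.979, -0.002], [0.979, 0.206, 0.0], [0.001, -0.002, -1.0]]
ft_force: [-5.5, -0.4, 0.9]
grip_width: 0.0122
```

```bash
python3 st.py
```

```text
t 21.5833 carton-frame TCP [-127.1    2.5   44.2] F [-5.5  0.8  0.9] w 12.2 toolrot(carton) [[0.007, 1.0, -0.002], [1.0, -0.007, 0.001], [0.001, -0.002, -1.0]] q [-23.  26. 101.  -0.  53. -35.]
```

arm_command --rows "1 0 -0.5 1 0 0 0; 1 0 0 1 0 0 0; 1 0 0 1 0 0 0; 1 0 0 0 0 0 0"

```text
time_s: 21.92
position: [0.4605, -0.0719, 0.0422]
tool_rot: [[-0.206, 0.979, 0.001], [0.979, 0.206, -0.0], [-0.0, 0.0, -1.0]]
ft_force: [-7.3, 0.6, 11.9]
grip_width: 0.0122
```

arm_command --rows "1 0 -0.5 0.7 0 0 0; 1 0 0 0 0 0 0; 1 0 0 0 0 0 0; 1 0 0 0 0 0 0"

```text
time_s: 22.25
position: [0.4606, -0.072, 0.0421]
tool_rot: [[-0.206, 0.979, 0.002], [0.979, 0.206, -0.001], [-0.001, 0.002, -1.0]]
ft_force: [-7.0, 2.7, 18.1]
grip_width: 0.0127
```

```bash
python3 st.py; python3 pic.py a5 s
```

```text
t 22.25 carton-frame TCP [-127.     2.3   42.1] F [-6.3  4.1 18.1] w 12.7 toolrot(carton) [[0.007, 1.0, 0.002], [1.0, -0.007, -0.001], [-0.001, 0.002, -1.0]] q [-23.  26. 102.   0.  52. -35.]
t 22.25 carton-frame TCP [-127.     2.3   42.1] F [-6.3  4.1 18.1] w 12.7 toolrot(carton) [[0.007, 1.0, 0.002], [1.0, -0.007, -0.001], [-0.001, 0.002, -1.0]] q [-23.  26. 102.   0.  52. -35.]
```

View pics/a5.png

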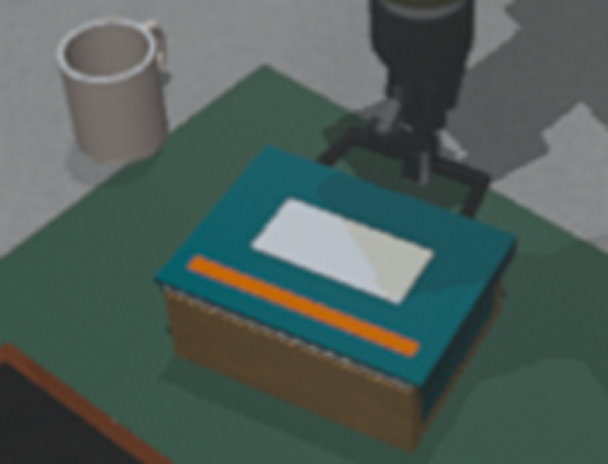

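Both covers are shut: the teal top lies flat and contact is firm at 18 N. The mug hasn't moved. Now I lift the outer cover by the handle back along the arc.

arm_command --rows "1 0 0.5 -2 0 0 0; 1 0 0 -7 0 0 0; 1 0 0.5 -7 0 0 0; 1 0 1.5 -14 0 0 0; 1 0 2.5 -14 0 0 0"

```text
time_s: 22.72
position: [0.4644, -0.071, 0.0851]
tool_rot: [[-0.206, 0.979, -0.002], [0.979, 0.206, 0.0], [0.001, -0.002, -1.0]]
ft_force: [0.1, -0.3, -3.4]
grip_width: 0.0126
```

```bash
python3 st.py
```

```text
t 22.7167 carton-frame TCP [-123.1    2.4   85.1] F [ 0.1 -0.3 -3.4] w 12.6 toolrot(carton) [[0.007, 1.0, -0.002], [1.0, -0.007, 0.001], [0.001, -0.002, -1.0]] q [-23.  22.  98.  -0.  60. -35.]
```

arm_command --rows "1 0 3.5 -14 0 0 0; 1 0 4.5 -13.5 0 0 0; 1 0 5.5 -13.5 0 0 0; 1 0 6 -13 0 0 0; 1 0 7 -12.5 0 0 0"

```text
time_s: 23.13
position: [0.4895, -0.0657, 0.1522]
tool_rot: [[-0.206, 0.979, -0.004], [0.979, 0.206, -0.001], [0.0, -0.004, -1.0]]
ft_force: [-5.9, -2.6, 0.1]
grip_width: 0.0121
```

```bash
python3 st.py
```

```text
t 23.1333 carton-frame TCP [-97.4   2.2 152.2] F [-6.3 -1.3  0.1] w 12.1 toolrot(carton) [[0.007, 1.0, -0.004], [1.0, -0.007, 0.0], [0.0, -0.004, -1.0]] q [-21.  20.  89.  -0.  72. -33.]
```

arm_command --rows "1 0 7.5 -12 0 0 0; 1 0 9 -11.5 0 0 0; 1 0 9.5 -10.5 0 0 0; 1 0 10.5 -10 0 0 0; 1 0 11 -9 0 0 0"

```text
time_s: 23.55
position: [0.5349, -0.0564, 0.207]
tool_rot: [[-0.205, 0.979, -0.005], [0.979, 0.205, -0.003], [-0.001, -0.005, -1.0]]
ft_force: [-21.4, -2.6, 21.1]
grip_width: 0.0126
```

arm_command --rows "1 0 11 -8.5 0 0 0; 1 0 8 -5 0 0 0; 1 0 4 -2.5 0 0 0; 1 0 0 0 0 0 0; 1 0 0 0 0 0 0"

```text
time_s: 23.97
position: [0.5592, -0.0514, 0.2234]
tool_rot: [[-0.206, 0.979, 0.001], [0.979, 0.206, -0.002], [-0.002, 0.001, -1.0]]
ft_force: [-12.3, -1.0, 16.9]
grip_width: 0.012
```

arm_command --rows "1 0 0 0 0 0 0; 1 0 0 0 0 0 0; 1 0 0 0 0 0 0"

```text
time_s: 24.22
position: [0.559, -0.0514, 0.2233]
tool_rot: [[-0.206, 0.979, 0.001], [0.979, 0.206, -0.002], [-0.002, 0.001, -1.0]]
ft_force: [-12.4, -0.1, 17.8]
grip_width: 0.012
```

```bash
python3 st.py; python3 - <<'E'
from st import *
im=eyes.get_image("scene")[:,:,::-1]; w=eyes.get_image("wrist")[:,:,::-1]
p=(R.T@(readout.observe()["position"]-c)); b=p+[0,0,.0335]; d=b-[.075,0,.0745]
print("angle est",np.arctan2(d[2],-d[0]),"radius",np.hypot(d[0],d[2]))
cv2.imwrite("pics/end.png",np.hstack([cv2.resize(im[90:260,170:400],(400,296)),cv2.resize(w,(400,296))]))
E
```

```text
t 24.2167 carton-frame TCP [-26.5   1.4 223.3] F [-12.2   2.6  17.8] w 12.0 toolrot(carton) [[0.008, 1.0, 0.001], [1.0, -0.008, -0.002], [-0.002, 0.001, -1.0]] q [-17.  23.  71.  -0.  86. -29.]
t 24.2167 carton-frame TCP [-26.5   1.4 223.3] F [-12.2   2.6  17.8] w 12.0 toolrot(carton) [[0.008, 1.0, 0.001], [1.0, -0.008, -0.002], [-0.002, 0.001, -1.0]] q [-17.  23.  71.  -0.  86. -29.]
angle est 1.0626962231433548 radius 0.20866839053459196
```

View pics/end.png

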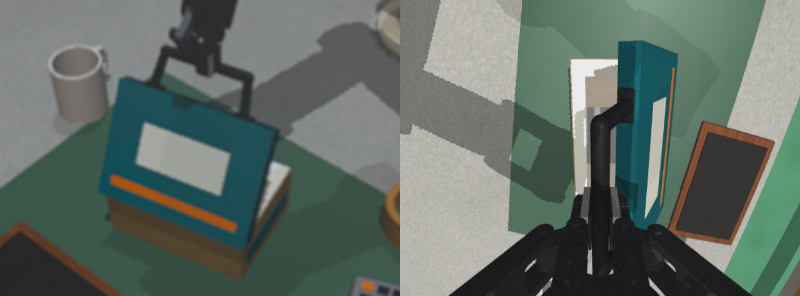

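The outer cover stands at about 60°, held by the handle, and the window cover lies shut below it (white frame at (572,60)–(577,195) in the wrist half). I ease the leftover radial load and check the window's front edge numerically.

arm_command --rows "1 0 -0.5 -1 0 0 0; 1 0 0 0 0 0 0; 1 0 0 0 0 0 0; 1 0 0 0 0 0 0; 1 0 0 0 0 0 0"

```text
time_s: 24.73
position: [0.5588, -0.0514, 0.2233]
tool_rot: [[-0.206, 0.979, 0.001], [0.979, 0.206, -0.001], [-0.002, 0.0, -1.0]]
ft_force: [-8.8, -0.2, 11.6]
grip_width: 0.0121
```

```bash
python3 - <<'E'
from st import *
m=eyes.camera_model("wrist")
for q in((570,60),(573,150)):
  print([np.round((R.T@(onz(m,(q[0]-400)*1.6,q[1]*400/296,z)-c))*1e3) for z in(.078,.10)])
# sub-check: first bright column per row in the live image
g=eyes.get_image("wrist").min(2)
for v in(90,120,160,200):
  r=g[v,240:330]; u=240+int(np.argmax(np.convolve((r>170),np.ones(4),'valid')>=4)); print(v,u,np.round((R.T@(onz(m,u,v,.078)-c))*1e3))
print(readout.observe()["qvel"].round(2))
E
```

```text
t 24.7333 carton-frame TCP [-26.7   1.4 223.3] F [-8.6  1.7 11.6] w 12.1 toolrot(carton) [[0.008, 1.0, 0.0], [1.0, -0.008, -0.002], [-0.002, 0.0, -1.0]] q [-17.  23.  71.  -0.  86. -29.]
[array([-71.,  98.,  78.]), array([-68.,  97., 100.])]
[array([-72., -19.,  78.]), array([-69., -11., 100.])]
90 274 [-69.  90.  78.]
120 275 [-70.  63.  78.]
160 277 [-70.  25.  78.]
200 279 [-70. -16.  78.]
[-0.03  0.06 -0.1  -0.05 -0.04  0.14]
```

The window's edge is at x −71, corner y 98 (expected −72 and 99), and everything is still. I hand the job in.

```bash
python3 -c "
from rig import env; print(env.close_job())"
```

```text
the job is handed in; nothing more can be done
None
```

I folded both flaps flat, lowered the two covers together by the carry handle until shut, and lifted the outer cover alone. It was handed in at 24.7 s, still held at about 1.06 rad (61°).

**Last checks**
- **Outer cover:** the arm was still, with the handle gripped at 12.1 mm and about 14 N on the wrist. The angle is worked out from the gripper's position. That gave a handle radius of 209 mm where 205 was expected, so the bar probably slid a few millimetres in the grip.
- **Window cover:** its front edge is at x −71 mm and its corner at y 98 mm, against −72 and 99 expected when shut. This view barely shows height. The other evidence that it shut is the firm 18 N stop when I pressed the covers closed. I saw no sign of the arm touching it.
- **Flaps:** both looked flat in the wrist view just before the covers were lowered. I could not see them after that.
- **Mug, tape roll and calculator:** the mug looked unmoved in the last picture. I only partly saw the tape roll and calculator there and did not measure any of the three again.

**What went wrong**
- **Fingertip position:** the shut fingertips turned out to be about 19 mm behind the reported tool point, where the notes put them 17 mm ahead.
- **First flap sweep:** because of that, the first pass at the right flap went over it without touching.
- **Counter touch:** I found the offset by touching the bare counter. I batched those steps, and the push reached about 100 N at the wrist (limit 120 N) before I backed off.
- **Grasp point:** by the reported tool point, the grasp is about 32 mm from the bar's centre. By the measured fingertips it is about 5 mm. Both are within the 50 mm limit.

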